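# Line up the slotted lock disc and push the lock bar home

## Task

Lock the turning jig on the bench: with closed fingertips push the black peg of the brass disc round until the disc's slot lines up with the steel bar, and only then push the bar by its red plate straight through the slot until it is fully home in the keeper on the other side. Only push, gently: do not grip the peg or the plate, and leave the loupe, reel, marker and screwdriver lying round the jig where they are.

Things in the scene. Friction and masses are not known exactly. Their poses are not given: they have to be found in the camera images.
- jig: blue plate 264x80x8 mm fixed on the bench (x -194 to +70 mm). Origin on the bench surface under the disc's axis; x = the way the bar is pushed, z up; the bar's line is y = 0. Low rails (top 22 mm) flank the bar at x -180 to -62; dark bridges, 36 mm wide, top 33 mm: guide at x -58 to -46, keeper at x +45 to +63
- lock_disc (a joint): brass disc's angle, rad, counter-clockwise from above; its 18 mm slot lines up with the bar at 0 and again at 3.142 (either will do). Starts between 0.55 and 2.6; stops at -0.6 and 3.75. Steady friction (about 4.5 N at the peg); stays where it is left. Disc 76 mm across, top 30 mm above the bench, flared slot right across the middle
- disc_slot (a point): centre of the disc at the level of its top, 30 mm above the bench; x along the slot, z up
- disc_peg (a point): centre of the top, 65 mm above the bench, of the black upright peg on the disc; the peg is 14 mm thick, 35 mm tall, 27 mm from the disc's axis, at right angles to the slot (at disc angle 0 on the jig's +y side, at 3.142 on its -y side)
- lock_bar (a joint): travel of the steel bar along the jig's x, m: 0 drawn back, 0.100 fully home, where the plate meets a black rubber buffer (gives 2.5 N per mm; hard stop at 0.107); starts at 0 to 0.003. About 2 N of friction; stays put. Bar 12 mm wide, 15 to 27 mm above the bench, tapered nose, at 0 it is 7 mm short of the disc; a disc out of line blocks it
- bar_plate (a point): top middle, 66 mm above the bench, of the rear face (the one to push, looking to the jig's -x) of the red upright plate at the bar's tail: 32 mm wide, 8 mm thick, 26 to 66 mm above the bench; at travel 0 this face is at x = -170 mm of the jig
- bar_nose (a point): tip of the bar's nose, 21 mm above the bench; fully home it stands at x = +55 mm of the jig, inside the keeper
- loupe: black eye loupe, 41x41x38 mm, standing loose beside the jig; origin at the centre of its underside, z up
- solder_reel: reel of solder wire, 52 mm across, 38 mm high, standing loose beside the jig; origin at the centre of its underside, z up
- marker_red: red marker pen, 126x17x17 mm, lying loose along its own x beside the jig; origin at the centre of its underside
- screwdriver: small screwdriver with a yellow handle, 137x16x16 mm, lying loose along its own x beside the jig; origin at the centre of its underside

How it is judged:
On the way, in this order (a step that is already met when the one before it is completed fails the run):
1. the disc's slot is lined up with the bar (within 0.12 rad) while the bar is still drawn back (angle between the x axis of disc_slot and the x axis of jig, either way round below 0.12 rad and value of joint lock_bar below 0.006 m), for 0.2 s.
2. the bar's nose is through the disc and in the keeper (value of joint lock_bar above 0.095 m), for 0.2 s.
At the end, for the whole second after the job is handed in: The bar is fully home (joint above 0.095 m) through the disc's slot, the slot is in line with the bar within 0.12 rad, the disc is at rest, and the loupe, reel, marker and screwdriver are within 20 mm of where they were (value of joint lock_bar above 0.095 m and angle between the x axis of disc_slot and the x axis of jig, either way round below 0.12 rad and velocity of joint lock_disc between -0.05 and 0.05 rad/s and distance of each of loupe, solder_reel, marker_red, screwdriver from where it was at the start of the episode below 0.02 m); the robot touches nothing.
It fails at once if a tool beside the jig was moved more than 20 mm (distance of any of loupe, solder_reel, marker_red, screwdriver from where it was at the start of the episode above 0.02 m).
It fails at once if the disc or its peg was gripped or forced (more than 28 N from the fingers) (contact force between the fingers and lock_disc above 28 N).
It fails at once if the bar or its plate was gripped or forced (more than 28 N from the fingers) (contact force between the fingers and lock_bar above 28 N).
It also fails if it takes over 48 s, if anything falls off the work surface, if the arm or the gripper's body presses on something with over 40 N, if the wrist force passes 120 N, or if a joint passes its speed limit or range.

## Robot

A 6-joint arm with a two-finger parallel gripper is mounted at the origin on a cart in front of the work surface, level with it; the furniture and walls round the work are solid. World frame = base frame: x ahead of the robot, y to its left, z up, the work surface at z = 0. Lengths are in m, angles in rad, forces in N, time in s.
With the tool pointing down it reaches from about 0.3 to 0.875 m from the base axis. Payload 6.4 kg.
Tool frame: the origin (TCP) lies between the finger pads; the fingertips stand 19 mm ahead of it and the grasp point (between the pads) is the TCP (ctrl.tips_ahead is the z of the fingertips in the tool frame, in m); z points along the fingers, y is the line along which they close (so a half turn about z gives the same grasp; the last joint's range is limited). The gripper opens to 85 mm and grips with 20 to 120 N. Pads are 22 mm wide; open, the fingers measure 114 mm over their backs; the gripper's body (76 mm by 85 mm) begins 54 mm behind the grasp point. The pads swing forward as they close: fully open they stand 13 mm farther back than shut.
Start: joints at [0.996, 0.181, 1.607, -0, 1.354, -0.206], TCP at [0.207, 0.536, 0.25] pointing down, gripper open.
Joint ranges: [-2.99, 2.99], [-0.89, 2.07], [0.3, 2.58], [-1.14, 4.28], [0, 2.63], [-3.12, 3.12]. Speed limits (rad/s): [2.57, 2.57, 3.01, 3.14, 3.14, 3.14].

## Interface

Orientations are given as a unit quaternion [w, x, y, z].
In Python, from bench import readout, vision, ctrl gives the robot as it stands.
- The arm moves only by the tool play_rows, never from a script. Its arguments are lists of equal length, an entry for each row: "xyz": the shift along the tool's x, y, z in mm, a list of three; "rot": the turn, a rotation vector about the tool's x, y, z in rad, a list of three; "grip": the opening, from 0 (shut) to 1 (fully open). In form: {"xyz": [[x, y, z], ...], "rot": [[rx, ry, rz], ...], "grip": [grip, ...]}. A call has exactly 10 rows; each row is the pose to reach, as a shift and turn from the pose commanded when the call began, along the tool's axes at that moment; what a row does not reach only later rows make up. A row lasts 1/8 s, in which the tool goes at most 62.5 mm and 10.7 degrees, less where a joint would pass 70% of its speed; a pose out of reach is approached as far as the arm can. A call with a gripper value outside its range is refused whole. The fingers move at their own pace and stop on an object; the grip force is fixed at half the most. Time passes only in rows, so rows that repeat a pose let the fingers close, or fill a call up. It gives the time, the measured TCP pose, the force, the opening and the grip force at its end, in the units of the state.
- readout.get_obs(): the state, without advancing time (a new reading comes with each control period).
- vision.camera(name): name is "scene" or "top" or "wrist"; returns a dict with "color" (420x560x3 uint8, red, green, blue), "depth" (420x560 float32, m along the optical axis (not along the pixel's ray), 0 where there is no reading), "camera_matrix" (3x3 intrinsics, pixels), "k1" (the pictures are not rectified: a ray, as slopes to the right and down, at radius r is drawn at 1 + k1 r^2 times it, then the intrinsics apply), "extrinsics" (4x4, takes a point from camera to world coordinates); the wrist camera has in their place "hand_eye" (4x4, takes a point from camera to tool coordinates, whose origin is the TCP and whose axes are the flange's). Camera axes: x right, y down, z forward; pixel columns grow to the right and rows downward; lengths in m; the calibration is good to about 2 mm. A picture is of the moment at which its call begins: read the wrist's pose just before it.
- ctrl.hand_in(): hands the job in; it is judged then, once.
The state is a dict: "time_s": time; "q": joint angles; "dq": joint speeds; "joint_efforts": joint torques, N m; "eef_pos": TCP position; "eef_rot": TCP orientation; "wrist_force": force on the tool from outside, world axes, zero at the start; "torque": the same for the moment, N m; "opening": opening from 0.0 (shut) to 1.0 (fully open); "grasp_force": force on a finger pad.
Only numpy, scipy, OpenCV 4.12 (cv2) and the standard library are available. Lean on these libraries where they do the work, as an engineer would, in place of code of your own. Each camera call takes 0.05 s, during which the arm holds its last target. There are 200 camera calls.

## Working session

There is one attempt and no reset: what is moved stays moved. The work goes in short steps, Python scripts to look and compute and a tool call to move; the robot and the scene stay as the last step left them, time stands still between calls to the robot, and variables do not carry over. Pictures are saved under pics/ and viewed, at most 10 in all, crops included, and the job is handed in when it is done.

Besides the shell and the picture viewer there is one more tool, called after ">>>" as name(argument=value, ...) on one line, values as JSON. play_rows: Moves the arm, as the interface text tells. Its arguments: {"type":"object","properties":{"xyz":{"type":"array","items":{"type":"array","items":{"type":"number"}}},"rot":{"type":"array","items":{"type":"array","items":{"type":"number"}}},"grip":{"type":"array","items":{"type":"number"}}},"required":["xyz","rot","grip"]}

```bash
mkdir -p pics; ls; cat > h.py <<'E'
import numpy as np, cv2
from scipy.spatial.transform import Rotation as R
from bench import readout, vision, ctrl
def cam(n): 
    return vision.camera(n)
def ray(c,u,v,E=None):
    E=c["extrinsics"] if E is None else E
    K=np.array(c["camera_matrix"]);k=c["k1"]
    d=np.array([(u-K[0,2])/K[0,0],(v-K[1,2])/K[1,1]]);s=d.copy()
    for _ in range(20): s=d/(1+k*(s@s))
    E=np.array(E)
    return E[:3,3],E[:3,:3]@np.array([s[0],s[1],1])
def onz(c,u,v,z,E=None):
    o,d=ray(c,u,v,E); return o+d*(z-o[2])/d[2]
E
python3 - <<'E'
from h import *
o=readout.get_obs();print(o["time_s"],o["eef_pos"],o["eef_rot"],o["wrist_force"],ctrl.tips_ahead)
for n in("top","scene"):
    c=cam(n);cv2.imwrite(f"pics/{n}0.png",c["color"][:,:,::-1]);np.savez(f"{n}0.npz",**c)
    print(n,c["camera_matrix"],c["k1"],c["extrinsics"])
E
```

```text
pics
0.0 [0.20694703 0.53589203 0.24935705] [-3.60350477e-04  1.83354327e-01  9.83046474e-01 -8.31549311e-04] [-0.18272065  0.39894523 -0.2597379 ] 0.019
top [[441.35181207   0.         281.08629376]
 [  0.         441.35181207 207.43321069]
 [  0.           0.           1.        ]] 0.04228140044647212 [[-0.00270852 -0.98139315  0.19198997  0.38248091]
 [-0.99947496  0.00885562  0.03116695  0.07496264]
 [-0.03228722 -0.19180475 -0.98090187  0.88776273]
 [ 0.          0.          0.          1.        ]]
scene [[390.60726823   0.         278.07663295]
 [  0.         390.60726823 211.31515554]
 [  0.           0.           1.        ]] -0.0575193770923014 [[-0.44815146 -0.47424908  0.75779158 -0.08530078]
 [-0.8938853   0.2269434  -0.38660802  0.39554055]
 [ 0.0113727  -0.8506377  -0.5256293   0.52479368]
 [ 0.          0.          0.          1.        ]]
```

View pics/top0.png

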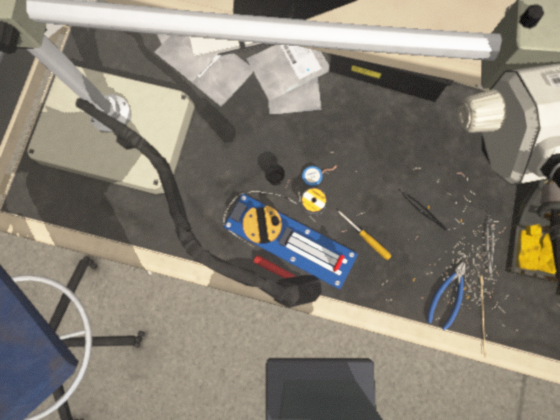

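View pics/scene0.png

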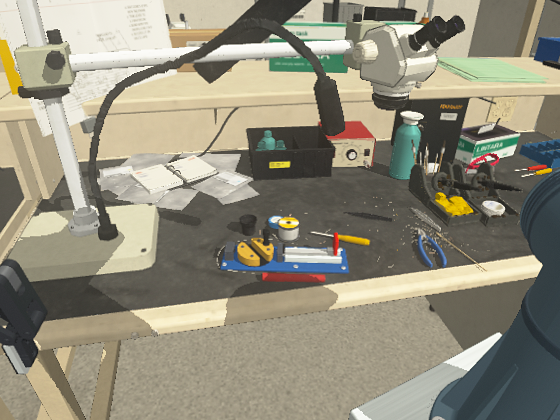

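```bash
python3 - <<'E'
from h import *
a=cv2.imread("pics/top0.png")[150:310,180:400];b=cv2.imread("pics/scene0.png")[195:300,200:390]
cv2.imwrite("pics/tc.png",cv2.resize(a,None,fx=3.6,fy=3.6,interpolation=cv2.INTER_CUBIC))
cv2.imwrite("pics/sc.png",cv2.resize(b,None,fx=4,fy=4,interpolation=cv2.INTER_CUBIC))
t=np.load("top0.npz");s=np.load("scene0.npz")
def P(c,u,v):
    z=c["depth"][v,u];o,d=ray(c,u,v);return (o+d*z).round(3)
for p in[(80,103),(130,140),(165,180),(185,230),(215,255),(260,280),(290,290),(312,290),(262,225),(338,265)]:print("t",p,P(t,*p))
for p in[(300,45),(320,70),(328,90),(332,125),(262,245)]:print("s",p,P(s,*p))
E
```

```text
t (80, 103) [0.626 0.351 0.358]
t (130, 140) [0.557 0.264 0.406]
t (165, 180) [0.5   0.211 0.442]
t (185, 230) [0.443 0.18  0.473]
t (215, 255) [0.46  0.237 0.   ]
t (260, 280) [0.396 0.11  0.442]
t (290, 290) [0.387 0.081 0.403]
t (312, 290) [0.387 0.056 0.357]
t (262, 225) [0.518 0.141 0.012]
t (338, 265) [ 0.434 -0.004  0.065]
s (300, 45) [0.392 0.123 0.444]
s (320, 70) [0.382 0.095 0.411]
s (328, 90) [0.371 0.087 0.386]
s (332, 125) [0.375 0.073 0.332]
s (262, 245) [0.521 0.123 0.03 ]
```

View pics/tc.png

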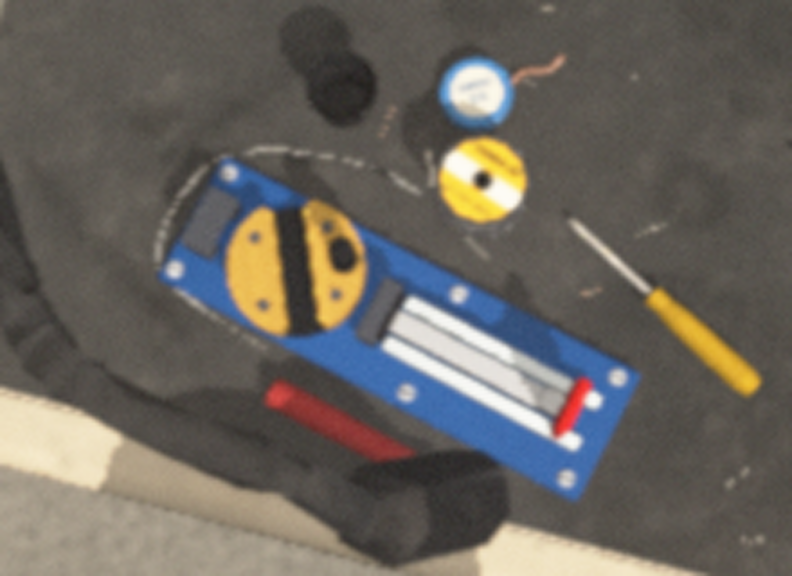

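View pics/sc.png

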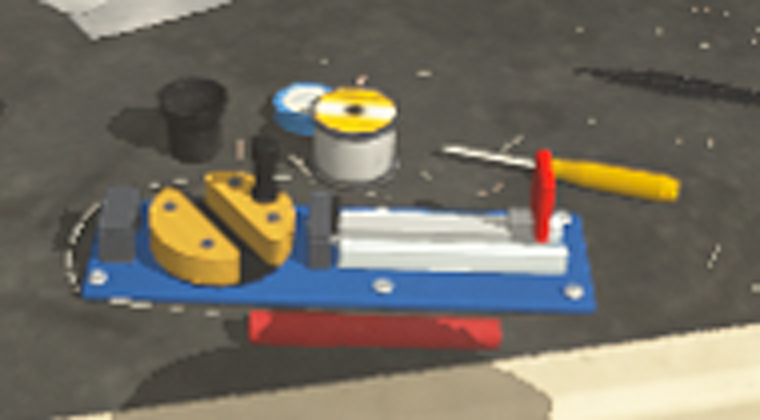

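The jig lies with its +x up-left in the top view. The peg, at about (275,220), is on the robot-far and bar side of the disc centre (262,224). A lamp gooseneck arches over the near-left side of the jig, at z of about 0.33 to 0.47. Next I'll measure the jig, the peg and the lamp/arm geometry.

```bash
python3 - <<'E'
from h import *
def cloud(c):
    d=c["depth"];V,U=np.mgrid[0:420:3,0:560:3];out=[]
    for u,v in zip(U.ravel(),V.ravel()):
        z=d[v,u]
        if z>0:
            o,r=ray(c,u,v);out.append(np.r_[o+r*z,c["color"][v,u]])
    return np.array(out)
t=np.load("top0.npz");s=np.load("scene0.npz")
t={k:t[k] for k in t};s={k:s[k] for k in s}
t["k1"]=float(t["k1"]);s["k1"]=float(s["k1"])
C=np.vstack([cloud(t),cloud(s)]);np.save("cloud.npy",C)
m=(C[:,0]>.25)&(C[:,0]<.75)&(C[:,1]>-.3)&(C[:,1]<.5)&(C[:,2]>.1);L=C[m]
for y in np.arange(-.3,.5,.04):
    q=L[(L[:,1]>=y)&(L[:,1]<y+.04)]
    if len(q)>1:print("y%.2f n%d x %.3f-%.3f z %.3f-%.3f"%(y,len(q),q[:,0].min(),q[:,0].max(),q[:,2].min(),q[:,2].max()))
m=(C[:,0]<.25)&(C[:,0]>-.2)&(abs(C[:,1])<.65)&(C[:,2]>-.02);A=C[m]
print("near base")
for z in np.arange(0,1,.1):
    q=A[(A[:,2]>=z)&(A[:,2]<z+.1)]
    if len(q)>1:print("z%.1f n%d x %.3f-%.3f y %.3f-%.3f"%(z,len(q),q[:,0].min(),q[:,0].max(),q[:,1].min(),q[:,1].max()))
# jig
img=t["color"];hsv=cv2.cvtColor(img,cv2.COLOR_RGB2HSV)
roi=np.zeros((420,560),np.uint8);roi[180:295,215:360]=1
b=cv2.inRange(hsv,(100,120,60),(125,255,255))*roi
cn=max(cv2.findContours(b,0,2)[0],key=cv2.contourArea)
P=np.array([onz(t,*p[0],.008)[:2] for p in cn]).astype(np.float32)
r=cv2.minAreaRect(P);print("rect",r)
g=cv2.inRange(hsv,(15,90,90),(28,255,255))*roi
cs=[c for c in cv2.findContours(g,0,2)[0] if cv2.contourArea(c)>40]
for c in cs:
    (u,v),rad=cv2.minEnclosingCircle(c);print("brass",u,v,rad,cv2.contourArea(c))
P2=np.array([onz(t,*p[0],.03)[:2] for c in cs for p in c if p[0][0]<290]).astype(np.float32)
print("disc",cv2.minEnclosingCircle(P2))
rd=cv2.inRange(hsv,(0,150,150),(8,255,255))*roi+cv2.inRange(hsv,(172,150,150),(180,255,255))*roi
for c in cv2.findContours(rd,0,2)[0]:
    if cv2.contourArea(c)>8:
        print("red",cv2.boundingRect(c),[onz(t,*p,.066)[:2].round(4).tolist() for p in cv2.boxPoints(cv2.minAreaRect(c))])
gr=img[215:226,268:284].max(2);print(gr)
print("peg guess",onz(t,275.3,219,.065))
E
```

```text
y-0.30 n76 x 0.471-0.749 z 0.282-0.467
y-0.26 n144 x 0.468-0.744 z 0.257-0.463
y-0.22 n925 x 0.462-0.747 z 0.250-0.463
y-0.18 n1245 x 0.515-0.723 z 0.255-0.457
y-0.14 n322 x 0.569-0.734 z 0.255-0.412
y-0.10 n204 x 0.668-0.748 z 0.255-0.479
y-0.06 n199 x 0.673-0.741 z 0.257-0.479
y-0.02 n227 x 0.678-0.750 z 0.252-0.478
y0.02 n273 x 0.374-0.749 z 0.319-0.456
y0.06 n474 x 0.368-0.749 z 0.314-0.431
y0.10 n330 x 0.376-0.750 z 0.326-0.466
y0.14 n271 x 0.399-0.750 z 0.326-0.478
y0.18 n294 x 0.427-0.726 z 0.370-0.475
y0.22 n229 x 0.505-0.735 z 0.375-0.434
y0.26 n212 x 0.552-0.735 z 0.370-0.407
y0.30 n195 x 0.585-0.744 z 0.351-0.402
y0.34 n187 x 0.613-0.744 z 0.295-0.402
y0.38 n391 x 0.647-0.748 z 0.100-0.444
y0.42 n614 x 0.676-0.749 z 0.101-0.493
y0.46 n175 x 0.708-0.750 z 0.103-0.494
near base
z0.0 n414 x 0.025-0.249 y -0.406-0.159
z0.1 n538 x -0.029-0.077 y 0.024-0.079
z0.2 n687 x -0.017-0.201 y -0.017-0.499
z0.3 n517 x 0.031-0.198 y -0.028-0.493
rect ((0.4695214033126831, 0.05126544088125229), (0.18289324641227722, 0.07917125523090363), 61.50020217895508)
brass 255.0 225.0 17.464347839355
[... 481 characters left out ...]
51 120  91  78  95 133 188 220 196 151 153 153 163]
 [237 226 182 128  82  57  51  56  79 137 195 202 151 131 144 159]
 [238 232 195 125  61  52  49  54  62 100 168 214 189 119 129 136]
 [240 234 202 119  62  51  56  55  59  76 136 199 195 120 118 125]
 [241 236 207 131  69  58  54  58  57  61 103 168 180 114 120 122]
 [239 236 212 144  78  52  57  56  58  55  86 137 160 116 119 127]
 [240 237 222 166  88  52  50  57  52  48  86 142 168 133 121 126]
 [241 239 231 194 116  57  46  49  48  61 113 177 195 157 117 125]
 [238 241 235 215 154  90  64  56  67  99 158 209 213 165 118 124]
 [237 240 238 230 205 161 131 123 133 164 207 227 219 162 117 121]]
peg guess [0.52132414 0.11211581 0.065     ]
```

>>> play_rows(xyz=[[-1,-50,0],[-3,-100,0],[-4,-150,0],[-5,-200,0],[-6,-229,0],[-40,-242,0],[-80,-256,0],[-119,-271,0],[-119,-271,0],[-119,-271,0]], rot=[[0,0,0],[0,0,0],[0,0,0],[0,0,0],[0,0,0],[0,0,0],[0,0,0],[0,0,0],[0,0,0],[0,0,0]], grip=[0,0,0,0,0,0,0,0,0,0])

```text
time_s: 1.35
eef_pos: [0.2202, 0.2408, 0.2501]
eef_rot: [-0.0, 0.184, 0.983, -0.0]
wrist_force: [-0.6, -0.2, 0.2]
opening: 0.003
grasp_force: 0.0
```

```bash
cat >> h.py <<'E'
def st():
    o=readout.get_obs();q=o["eef_rot"];Rm=R.from_quat([q[1],q[2],q[3],q[0]])
    print("t%.2f"%o["time_s"],"p",np.round(o["eef_pos"],4),"F",np.round(o["wrist_force"],1),"q",np.round(o["q"],3),"op %.2f"%o["opening"]);return np.array(o["eef_pos"]),Rm
def go(p,Rm,*T):
    "tool-axes shifts (mm) for world targets"
    for x in T: print(np.round(x,3),"->",np.round(Rm.inv().apply(np.array(x)-p)*1000,0))
E
python3 - <<'E'
from h import *
p,Rm=st();print(Rm.as_matrix().round(3))
go(p,Rm,(.29,.14,.25),(.32,.03,.25),(.31,-.1,.25))
E
```

```text
t1.35 p [0.2202 0.2408 0.2501] F [-0.6 -0.2  0.2] q [ 0.46  -0.456  2.168  0.     1.431 -0.741] op 0.00
[[-0.932  0.361 -0.001]
 [ 0.361  0.932  0.   ]
 [ 0.001 -0.    -1.   ]]
[0.29 0.14 0.25] -> [-102.  -69.   -0.]
[0.32 0.03 0.25] -> [-169. -160.   -0.]
[ 0.31 -0.1   0.25] -> [-207. -285.   -0.]
```

```bash
python3 - <<'E'
from h import *
C=[]
for n in("scene","top"):
    c=cam(n);cv2.imwrite(f"pics/{n}1.png",c["color"][:,:,::-1])
    d=c["depth"];old=np.load(n+"0.npz")["depth"]
    V,U=np.where((abs(d-old)>.02)&(d>0))
    for u,v in list(zip(U,V))[::7]:
        o,r=ray(c,u,v);C.append(o+r*d[v,u])
C=np.array(C)
for z in np.arange(.1,1,.06):
    q=C[(C[:,2]>=z)&(C[:,2]<z+.06)]
    if len(q)>3:print("z%.2f n%d x %.3f-%.3f y %.3f-%.3f"%(z,len(q),q[:,0].min(),q[:,0].max(),q[:,1].min(),q[:,1].max()))
E
```

```text
z0.10 n23 x 0.028-2.350 y -2.654-0.598
z0.16 n22 x 0.030-2.907 y -2.629-0.059
z0.22 n202 x 0.198-2.960 y -2.655-0.437
z0.28 n1191 x -0.049-2.964 y -2.660-0.543
z0.34 n872 x -0.059-2.948 y -2.642-0.464
z0.40 n901 x 0.180-1.896 y -2.510-0.408
z0.46 n1021 x 0.152-0.986 y 0.178-0.457
```

View pics/scene1.png

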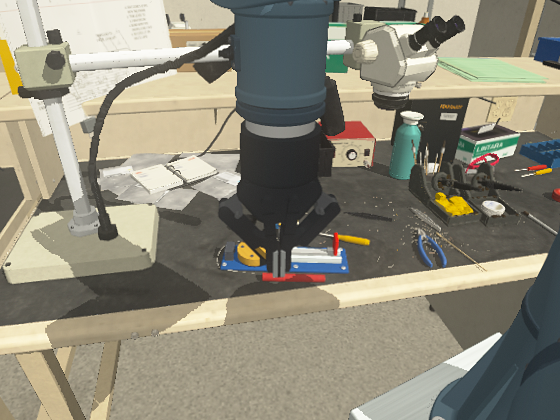

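```bash
python3 - <<'E'
from h import *
p,Rm=st();a=readout.get_obs()["q"][0];e=np.array([np.cos(a),np.sin(a)]);l=np.array([-e[1],e[0]])
C=[]
for n in("scene","top"):
    c=cam(n);d=c["depth"];old=np.load(n+"0.npz")["depth"]
    V,U=np.where((abs(d-old)>.02)&(d>0))
    for u,v in list(zip(U,V))[::3]:
        o,r=ray(c,u,v);C.append(o+r*d[v,u])
C=np.array(C);C=C[(np.hypot(C[:,0],C[:,1])<.6)&(C[:,2]>.1)]
rho=C[:,:2]@e;lat=C[:,:2]@l
for z in np.arange(.1,1,.05):
  for r0 in np.arange(-.3,.6,.1):
    m=(C[:,2]>=z)&(C[:,2]<z+.05)&(rho>=r0)&(rho<r0+.1)
    if m.sum()>8:print("z%.2f rho%.1f n%d lat %.3f-%.3f"%(z,r0,m.sum(),lat[m].min(),lat[m].max()))
E
```

```text
t1.45 p [0.2197 0.2412 0.2501] F [-0.3  0.4  0.4] q [ 0.462 -0.456  2.168  0.     1.431 -0.741] op -0.00
z0.20 rho0.2 n64 lat 0.103-0.129
z0.20 rho0.3 n40 lat 0.104-0.131
z0.25 rho0.2 n371 lat 0.087-0.137
z0.25 rho0.3 n345 lat 0.100-0.157
z0.30 rho0.0 n1234 lat 0.007-0.235
z0.30 rho0.2 n832 lat 0.069-0.141
z0.30 rho0.3 n682 lat -0.436-0.166
z0.35 rho0.0 n101 lat 0.197-0.237
z0.35 rho0.2 n868 lat 0.099-0.155
z0.35 rho0.3 n333 lat -0.412-0.155
z0.40 rho0.2 n1299 lat 0.086-0.157
z0.40 rho0.3 n372 lat -0.449-0.157
z0.45 rho0.2 n1658 lat 0.097-0.156
z0.45 rho0.3 n553 lat 0.142-0.160
z0.50 rho0.2 n474 lat 0.065-0.178
z0.50 rho0.3 n84 lat 0.150-0.177
```

View pics/top1.png

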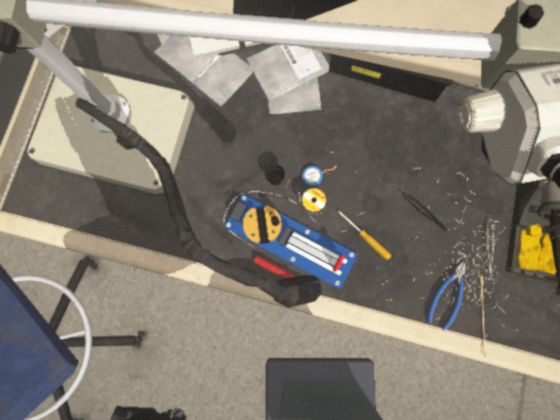

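```bash
python3 - <<'E'
from h import *
p,Rm=st()
go(p,Rm,(.27,.15,.25),(.292,.04,.25),(.29,-.1,.25))
E
```

```text
t1.55 p [0.2198 0.2413 0.2502] F [0.5 0.6 0.4] q [ 0.463 -0.456  2.167  0.     1.431 -0.742] op 0.00
[0.27 0.15 0.25] -> [-80. -67.   0.]
[0.292 0.04  0.25 ] -> [-140. -162.    0.]
[ 0.29 -0.1   0.25] -> [-188. -293.    0.]
```

>>> play_rows(xyz=[[-40,-34,0],[-80,-67,0],[-110,-115,0],[-140,-162,0],[-156,-205,0],[-172,-250,0],[-188,-293,0],[-188,-293,0],[-188,-293,0],[-188,-293,0]], rot=[[0,0,0],[0,0,0],[0,0,0],[0,0,0],[0,0,0],[0,0,0],[0,0,0],[-0.12,0,0],[-0.25,0,0],[-0.25,0,0]], grip=[0,0,0,0,0,0,0,0,0,0])

```text
time_s: 2.8
eef_pos: [0.29, -0.1012, 0.2499]
eef_rot: [0.022, 0.184, 0.975, 0.123]
wrist_force: [-0.1, 0.3, -0.7]
opening: -0.002
grasp_force: 0.0
```

```bash
cat > fk.py <<'E'
from h import *
from scipy.optimize import least_squares
import json,os
def log():
    o=readout.get_obs();D=json.load(open("poses.json")) if os.path.exists("poses.json") else []
    D.append([list(map(float,o["q"])),list(map(float,o["eef_pos"])),list(map(float,o["eef_rot"]))]);json.dump(D,open("poses.json","w"))
def fk(q,P):
    a0,lat,d,e2,a2,e3,a3,L=P;Z=lambda t:R.from_euler("z",t);Y=lambda t:R.from_euler("y",t)
    A=Z(q[0]);o=A.apply([a0,lat,d]);A=A*Y(q[1]);el=o+A.apply([e2,0,a2]);A=A*Y(q[2]);w=el+A.apply([e3,0,a3]);A=A*Z(q[3])*Y(q[4])
    return w+A.apply([0,0,L]),A*Z(q[5]),o,el,w
def fit():
    D=json.load(open("poses.json"));x0=np.array([0,.118,.3,0,.4265,0,.49,.36])
    f=lambda P:np.concatenate([fk(q,P)[0]-p for q,p,_ in D]+[.03*(P-x0)])
    P=least_squares(f,x0).x;r=[np.linalg.norm(fk(q,P)[0]-p) for q,p,_ in D];return P,r,D
E
python3 - <<'E'
from fk import *
D=[[[.996,.181,1.607,0,1.354,-.206],[.20694,.53589,.24936],[0,.18335,.983,0]],[[.46,-.456,2.168,0,1.431,-.741],[.2202,.2408,.2501],[0,.184,.983,0]]]
json.dump(D,open("poses.json","w"));log()
p,Rm=st();print(Rm.as_matrix().round(3));P,r,D=fit();print(P.round(3),r)
for q,_,qt in D: print(np.degrees((fk(q,P)[1].inv()*R.from_quat([qt[1],qt[2],qt[3],qt[0]])).as_rotvec()))
E
```

```text
t2.80 p [ 0.29   -0.1012  0.2499] F [-0.1  0.3 -0.7] q [-0.959 -0.489  2.206  0.207  1.566 -2.174] op -0.00
[[-0.932  0.353  0.089]
 [ 0.364  0.902  0.231]
 [ 0.001  0.248 -0.969]]
[0.002 0.118 0.267 0.001 0.43  0.03  0.5   0.303] [np.float64(7.68282958847398e-05), np.float64(0.0005091875797471984), np.float64(0.0005768384533155205)]
[-1.41936681e-02 -2.16924434e-02  9.00004258e+01]
[-3.98804538e-03 -8.94776373e-02  9.00163316e+01]
[ 1.76635402e-15 -2.64953102e-14  9.00000000e+01]
```

```bash
cat > plan.py <<'E'
from fk import *
P,_,D=fit()
psi=np.radians(61.6);O=np.array([.5184,.1398,0]);JX=np.array([np.cos(psi),np.sin(psi),0]);JY=np.array([-JX[1],JX[0],0])
def J(x,y,z): return O+x/1e3*JX+y/1e3*JY+np.array([0,0,z/1e3])
def ori(lx,ly): # lean rotvec about world x,y (rad)
    return R.from_rotvec([lx,ly,0])*R.from_matrix(np.c_[[-JX[1],JX[0],0],JX,[0,0,-1]])
lo=np.array([-2.99,-.89,.3,-1.14,0,-3.12]);hi=np.array([2.99,2.07,2.58,4.28,2.63,3.12])
def ik(p,Rt,q0=(-.2,0,1.8,.2,1.4,-1.5)):
    def f(q):
        a,b,*_=fk(q,P);return np.r_[(a-p)*5,(b*R.from_euler("z",np.pi/2)).inv().__mul__(Rt).as_rotvec()]
    s=least_squares(f,np.clip(q0,lo+.01,hi-.01),bounds=(lo,hi));return s.x,s.cost
C=np.load("cloud.npy");C=C[(C[:,0]>.25)&(C[:,0]<.85)&(C[:,1]>-.4)&(C[:,1]<.55)&(C[:,2]>.1),:3]
def seg(a,b):
    t=np.clip((C-a)@(b-a)/((b-a)@(b-a)),0,1);d=np.linalg.norm(C-a-t[:,None]*(b-a),axis=1);i=d.argmin();return d[i],C[i].round(2)
def clear(q):
    t,A,o,el,w=fk(q,P);return seg(el,w),seg(w,t+(w-t)*.25)
E
cat > scan.py <<'E'
from plan import *
for n,p in (("peg0",J(-30,-8,62)),("peg1",J(-22,-27,62)),("plate0",J(-200,0,66)),("plate1",J(-85,0,66))):
    print(n,p.round(3));out=[]
    for lx in (0,.15,.3,.45,.6):
        for ly in (-.4,-.2,0,.2,.4):
            q,c=ik(p,ori(lx,ly))
            if c<1e-5:
                a,b=clear(q);out.append((min(a[0],b[0]),lx,ly,a,b,q.round(2)))
    out.sort(key=lambda r:-r[0])
    for r in out[:5]:print("%.3f lean %.2f %.2f"%r[:3],"%.3f"%r[3][0],r[3][1],"%.3f"%r[4][0],r[4][1],r[5])
E
python3 scan.py
```

```text
peg0 [0.511 0.11  0.062]
0.100 lean 0.60 0.00 0.100 [0.39 0.07 0.38] 0.112 [ 0.57 -0.13  0.38] [-0.35  0.35  1.96  0.62  1.15 -1.78]
0.093 lean 0.60 0.20 0.093 [ 0.58 -0.13  0.38] 0.095 [ 0.59 -0.12  0.38] [-0.31  0.46  1.81  0.51  1.32 -1.63]
0.093 lean 0.60 -0.20 0.093 [0.39 0.05 0.34] 0.119 [0.4  0.05 0.33] [-0.39  0.26  2.1   0.78  1.   -1.98]
0.091 lean 0.60 0.40 0.091 [ 0.59 -0.12  0.38] 0.103 [ 0.72 -0.08  0.28] [-0.28  0.59  1.66  0.44  1.5  -1.53]
0.091 lean 0.45 0.20 0.091 [0.39 0.07 0.4 ] 0.114 [ 0.59 -0.12  0.38] [-0.25  0.42  1.8   0.4   1.26 -1.51]
peg1 [0.532 0.108 0.062]
0.101 lean 0.60 0.00 0.101 [ 0.58 -0.13  0.38] 0.101 [ 0.58 -0.13  0.38] [-0.34  0.39  1.9   0.62  1.16 -1.76]
0.096 lean 0.60 -0.20 0.096 [0.39 0.06 0.36] 0.129 [ 0.53 -0.17  0.35] [-0.38  0.3   2.05  0.78  1.   -1.96]
0.095 lean 0.45 0.20 0.095 [0.39 0.1  0.43] 0.102 [ 0.68 -0.03  0.38] [-0.24  0.46  1.75  0.4   1.27 -1.5 ]
0.086 lean 0.60 -0.40 0.086 [0.39 0.04 0.33] 0.113 [0.39 0.04 0.33] [-0.42  0.23  2.19  1.01  0.88 -2.23]
0.086 lean 0.60 0.20 0.086 [ 0.59 -0.12  0.38] 0.092 [ 0.59 -0.12  0.38]
[... 481 characters left out ...]
2.27  0.45  0.94 -2.  ]
0.153 lean 0.60 -0.20 0.153 [ 0.46 -0.21  0.44] 0.154 [ 0.51 -0.19  0.35] [-0.8   0.17  2.2   0.61  1.17 -2.23]
plate1 [0.478 0.065 0.066]
0.135 lean 0.60 -0.40 0.135 [0.39 0.04 0.33] 0.137 [0.39 0.04 0.33] [-0.58  0.13  2.3   0.94  0.96 -2.32]
0.129 lean 0.60 -0.20 0.129 [ 0.51 -0.18  0.35] 0.129 [ 0.51 -0.18  0.35] [-0.52  0.2   2.16  0.73  1.05 -2.06]
0.107 lean 0.45 0.00 0.107 [0.38 0.07 0.39] 0.118 [ 0.53 -0.17  0.35] [-0.39  0.24  2.03  0.47  1.1  -1.73]
0.103 lean 0.45 -0.20 0.103 [0.39 0.04 0.33] 0.104 [0.39 0.04 0.33] [-0.44  0.13  2.18  0.62  0.94 -1.92]
0.101 lean 0.45 -0.40 0.106 [0.39 0.04 0.33] 0.101 [0.39 0.04 0.33] [-0.5   0.05  2.32  0.85  0.82 -2.19]
```

```bash
cat >> plan.py <<'E'
def orl(yaw,l,ldir): # tool y at yaw(deg) then lean l so that the tips point towards ldir(deg)
    b,d=np.radians(yaw),np.radians(ldir);y=np.array([np.cos(b),np.sin(b),0])
    return R.from_rotvec([l*np.sin(d),-l*np.cos(d),0])*R.from_matrix(np.c_[[-y[1],y[0],0],y,[0,0,-1]])
def tcp(tip,Rt): return np.asarray(tip)-Rt.apply([0,0,.019])
E
python3 - <<'E'
from plan import *
q0=None
for yaw in (35,61.6):
  for l,ld in((.6,90),(.6,62),(.5,75),(.6,75)):
    Rt=orl(yaw,l,ld);print(yaw,l,ld)
    for n,t in(("A",(.29,-.1,.25)),("B",(.38,-.08,.15)),("C",(.44,.03,.09)),("D",(.49,.105,.08)),("p0",(.505,.108,.046)),("p1",(.533,.105,.046)),("pl0",J(-200,0,46)),("pl1",J(-80,0,46))):
        q,c=ik(tcp(t,Rt),Rt);a,b=clear(q);print("  ",n,"%.1e"%c,"%.3f %.3f"%(a[0],b[0]),q.round(2))
p,Rm=st()
for a in(("p",35,.6,75),("b",61.6,.6,62)):
    print((Rm.inv()*orl(*a[1:])).as_rotvec().round(3))
E
```

```text
35 0.6 90
   A 1.8e-17 0.196 0.174 [-1.07 -0.2   2.06  0.28  1.81 -1.68]
   B 1.9e-19 0.095 0.095 [-0.86  0.06  2.04  0.38  1.52 -1.58]
   C 3.2e-18 0.079 0.079 [-0.59  0.17  2.07  0.51  1.3  -1.44]
   D 1.2e-22 0.103 0.103 [-0.4   0.25  1.99  0.59  1.22 -1.31]
   p0 7.0e-27 0.108 0.108 [-0.38  0.34  1.97  0.61  1.16 -1.33]
   p1 1.1e-28 0.093 0.093 [-0.36  0.4   1.89  0.61  1.17 -1.31]
   pl0 5.0e-20 0.104 0.104 [-0.73  0.28  2.06  0.46  1.26 -1.58]
   pl1 1.4e-22 0.085 0.085 [-0.47  0.31  2.01  0.57  1.18 -1.4 ]
35 0.6 62
   A 1.6e-25 0.274 0.225 [-1.27 -0.41  2.22  0.42  1.77 -1.89]
   B 1.1e-27 0.172 0.168 [-1.   -0.14  2.23  0.52  1.39 -1.8 ]
   C 6.5e-17 0.157 0.135 [-0.67 -0.03  2.28  0.67  1.11 -1.66]
   D 9.5e-21 0.098 0.082 [-0.43  0.07  2.22  0.75  0.97 -1.51]
   p0 4.5e-22 0.085 0.099 [-0.41  0.17  2.19  0.8   0.9  -1.57]
   p1 2.4e-27 0.089 0.112 [-0.39  0.23  2.12  0.8   0.9  -1.55]
   pl0 1.1e-17 0.176 0.179 [-0.83  0.11  2.27  0.64  1.09 -1.85]
   pl1 3.2e-19 0.121 0.125 [-0.52  0.14  2.24  0.77  0.95 -1.65]
35 0.5 75
   A 8.4e-29 0.235 0.198 [-1.12 -0.36  2.15  0.32 
[... 2521 characters left out ...]
 2.12  0.59  1.01 -1.88]
61.6 0.6 75
   A 1.1e-28 0.240 0.204 [-1.17 -0.31  2.14  0.36  1.78 -2.26]
   B 1.5e-30 0.139 0.137 [-0.94 -0.04  2.14  0.46  1.45 -2.17]
   C 1.2e-22 0.124 0.124 [-0.64  0.07  2.18  0.6   1.2  -2.03]
   D 4.8e-27 0.111 0.104 [-0.42  0.16  2.12  0.68  1.09 -1.89]
   p0 1.3e-28 0.100 0.124 [-0.4   0.25  2.09  0.71  1.02 -1.93]
   p1 4.2e-19 0.105 0.116 [-0.39  0.31  2.02  0.71  1.03 -1.91]
   pl0 6.3e-25 0.144 0.145 [-0.79  0.19  2.17  0.56  1.17 -2.19]
   pl1 1.0e-25 0.119 0.119 [-0.51  0.22  2.13  0.68  1.06 -2.  ]
t2.80 p [ 0.29   -0.1012  0.2499] F [-0.1  0.3 -0.7] q [-0.959 -0.489  2.206  0.207  1.566 -2.174] op -0.00
[-0.318  0.164  0.589]
[-0.35  -0.048  0.113]
```

```bash
python3 - <<'E'
from plan import *
p,Rm=st();Rt=orl(35,.6,75)
go(p,Rm,*[tcp(t,Rt) for t in((.34,-.09,.2),(.38,-.08,.15),(.44,.03,.09),(.48,.105,.08))])
t=np.load("top0.npz");t={k:t[k] for k in t};t["k1"]=float(t["k1"]);print(onz(t,275,219.7,.065))
E
```

```text
t2.80 p [ 0.29   -0.1012  0.2499] F [-0.1  0.3 -0.7] q [-0.959 -0.489  2.206  0.207  1.566 -2.174] op -0.00
[ 0.337 -0.1    0.216] -> [-44.   9.  38.]
[ 0.377 -0.09   0.166] -> [-77.  20.  92.]
[0.437 0.02  0.106] -> [-93. 125. 181.]
[0.477 0.095 0.096] -> [-103.  205.  211.]
[0.51998696 0.11268384 0.065     ]
```

>>> play_rows(xyz=[[-15,3,12],[-30,6,25],[-44,9,38],[-60,14,65],[-77,20,92],[-82,55,122],[-88,90,152],[-93,125,181],[-98,165,196],[-103,205,211]], rot=[[-0.06,0.03,0.12],[-0.13,0.07,0.24],[-0.19,0.1,0.36],[-0.25,0.13,0.48],[-0.318,0.164,0.589],[-0.318,0.164,0.589],[-0.318,0.164,0.589],[-0.318,0.164,0.589],[-0.318,0.164,0.589],[-0.318,0.164,0.589]], grip=[0,0,0,0,0,0,0,0,0,0])

```text
time_s: 4.05
eef_pos: [0.4768, 0.0998, 0.0961]
eef_rot: [-0.065, 0.438, 0.849, 0.287]
wrist_force: [1.1, -0.7, 1.2]
opening: -0.002
grasp_force: 0.0
```

```bash
python3 - <<'E'
from plan import *
log();p,Rm=st();P,r,D=fit();print(P.round(3),np.round(r,4))
print("tip",(p+Rm.apply([0,0,.019])).round(4),(Rm.inv()*orl(35,.6,75)).as_rotvec().round(3))
a=cam("scene");w=cam("wrist");b=cam("top")
top=cv2.resize(b["color"][170:300,200:380],(720,520))
cv2.imwrite("pics/w2.png",np.hstack([cv2.resize(w["color"],(400,300)),cv2.resize(a["color"][150:300,190:390],(400,300))])[:,:,::-1])
cv2.imwrite("pics/t2.png",top[:,:,::-1])
E
```

```text
t4.05 p [0.4768 0.0998 0.0961] F [ 1.1 -0.7  1.2] q [-0.417  0.199  2.078  0.68   1.084 -1.43 ] op -0.00
[0.    0.118 0.313 0.001 0.437 0.085 0.512 0.3  ] [0.0002 0.0003 0.0002 0.0002]
tip [0.4795 0.1101 0.0804] [-0.004 -0.001  0.006]
```

View pics/w2.png

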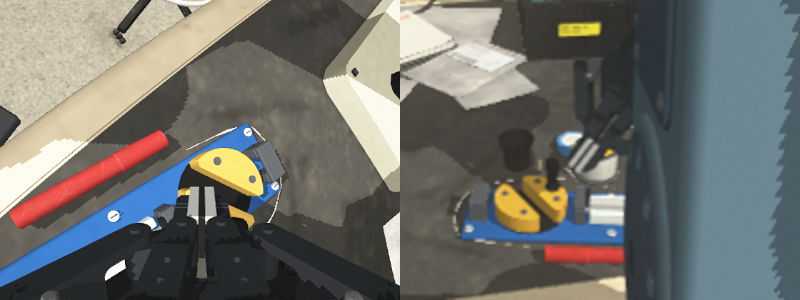

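```bash
cat >> plan.py <<'E'
def peg(phi): return np.array([O[0]+.027*np.cos(np.radians(phi)),O[1]+.027*np.sin(np.radians(phi)),.046])
def tip(phi,s): a=np.radians(phi);return peg(phi)-s*np.array([-np.sin(a),np.cos(a),0])
E
python3 - <<'E'
from plan import *
p,Rm=st();q=readout.get_obs()["q"]
print(clear(q),[x.round(3) for x in fk(q,P)[2:]])
T=[(.482,.110,.046)]+[tip(-85,s) for s in(.03,.025,.02,.016,.013)]
go(p,Rm,*[tcp(t,Rm) for t in T])
E
```

```text
t4.20 p [0.476  0.1    0.0962] F [-0.5 -0.2  0.5] q [-0.417  0.199  2.078  0.679  1.087 -1.433] op 0.00
((np.float64(0.10806658860146848), array([0.4 , 0.05, 0.35])), (np.float64(0.09524885855305602), array([0.4 , 0.05, 0.33]))) [array([0.048, 0.108, 0.313]), array([0.128, 0.072, 0.741]), array([ 0.434, -0.064,  0.344])]
[0.479 0.1   0.062] -> [-15. -12.  29.]
[0.488 0.1   0.062] -> [-20.  -5.  30.]
[0.493 0.1   0.062] -> [-23.  -1.  31.]
[0.498 0.101 0.062] -> [-25.   3.  32.]
[0.502 0.101 0.062] -> [-28.   6.  33.]
[0.505 0.101 0.062] -> [-29.   8.  33.]
```

>>> play_rows(xyz=[[-5,-4,10],[-10,-8,20],[-15,-12,29],[-18,-8,30],[-20,-5,30],[-22,-2,31],[-23,0,31],[-24,1,31],[-25,3,32],[-25,3,32]], rot=[[0,0,0],[0,0,0],[0,0,0],[0,0,0],[0,0,0],[0,0,0],[0,0,0],[0,0,0],[0,0,0],[0,0,0]], grip=[0,0,0,0,0,0,0,0,0,0])

```text
time_s: 5.45
eef_pos: [0.499, 0.0976, 0.0624]
eef_rot: [-0.064, 0.439, 0.848, 0.289]
wrist_force: [-0.0, -0.8, -0.3]
opening: -0.002
grasp_force: 0.0
```

```bash
python3 - <<'E'
from plan import *
p,Rm=st();print("tip",(p+Rm.apply([0,0,.019])).round(4))
b=cam("top")
cv2.imwrite("pics/t3.png",cv2.resize(b["color"][180:260,220:330],(770,560))[:,:,::-1])
print([(f,tip(f,.018)) for f in(-85,-28.4)])
go(p,Rm,*[tcp(tip(f,.018),Rm) for f in(-85,-75,-65,-55,-45,-37,-28.4)])
E
```

```text
t5.45 p [0.499  0.0976 0.0624] F [-0.  -0.8 -0.3] q [-0.403  0.315  2.027  0.712  1.026 -1.468] op -0.00
tip [0.5018 0.1079 0.0467]
[(-85, array([0.5028217 , 0.11133394, 0.046     ])), (-28.4, array([0.53358928, 0.11112447, 0.046     ]))]
[0.5   0.101 0.062] -> [2. 2. 3.]
[0.505 0.099 0.062] -> [-3.  5.  2.]
[0.511 0.097 0.062] -> [-8.  9.  2.]
[0.516 0.097 0.062] -> [-11.  13.   3.]
[0.522 0.098 0.062] -> [-14.  18.   4.]
[0.526 0.099 0.062] -> [-16.  22.   5.]
[0.531 0.101 0.062] -> [-17.  26.   7.]
```

View pics/t3.png

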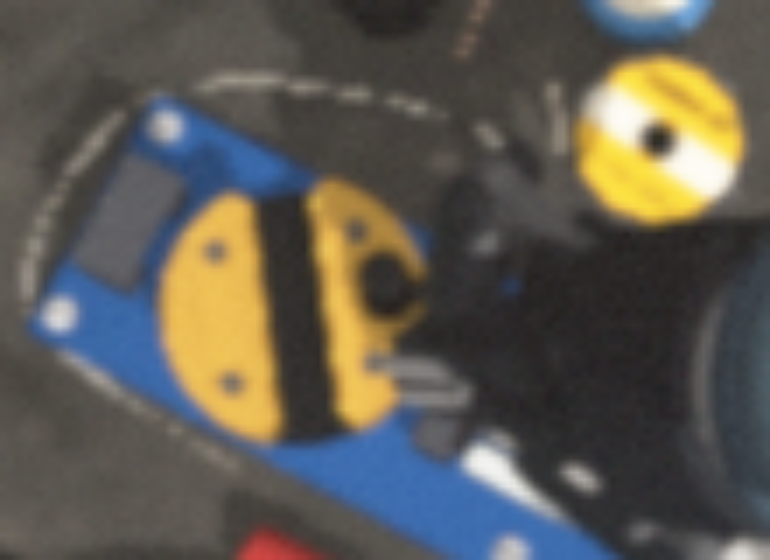

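>>> play_rows(xyz=[[-1,2,2],[-2,4,2],[-4,6,2],[-6,8,2],[-8,9,2],[-10,11,2],[-11,13,3],[-12,15,3],[-14,18,4],[-14,18,4]], rot=[[0,0,0],[0,0,0],[0,0,0],[0,0,0],[0,0,0],[0,0,0],[0,0,0],[0,0,0],[0,0,0],[0,0,0]], grip=[0,0,0,0,0,0,0,0,0,0])

```text
time_s: 6.75
eef_pos: [0.5225, 0.0978, 0.0619]
eef_rot: [-0.064, 0.439, 0.848, 0.289]
wrist_force: [-2.4, -0.4, -1.3]
opening: -0.002
grasp_force: 1.4
```

```bash
cat >> plan.py <<'E'
def look(tag):
    c=cam("top");cv2.imwrite(f"pics/{tag}.png",c["color"][:,:,::-1]);hsv=cv2.cvtColor(c["color"],cv2.COLOR_RGB2HSV)
    # disc area resampled (top view on z=30mm): dark slot pixels inside r<33mm -> axis
    g=np.arange(-36,36.1,.5);Q=[]
    E=np.linalg.inv(np.array(c["extrinsics"]));K=c["camera_matrix"]
    X,Y=np.meshgrid(g,g);W=np.c_[O[0]+X.ravel()/1e3,O[1]+Y.ravel()/1e3,np.full(X.size,.03)]@E[:3,:3].T+E[:3,3]
    s=W[:,:2]/W[:,2:];s=s*(1+c["k1"]*(s**2).sum(1))[:,None];U=(s*K[0,0]+[K[0,2],K[1,2]]).reshape(X.shape+(2,)).astype(np.float32)
    im=cv2.remap(c["color"],U[...,0],U[...,1],cv2.INTER_LINEAR)
    br=(im[...,0].astype(int)-im[...,2])>60
    # orientation by slot: minimise brass inside a 14 mm strip
    best=[]
    ok=(np.hypot(X,Y)<34)
    for th in np.radians(np.arange(0,180,1)):
        d=abs(-np.sin(th)*X+np.cos(th)*Y);m=ok&(d<7);n=ok&(d>11)&(d<20);best.append(br[m].mean()-br[n].mean())
    k=int(np.argmin(best));print("slot world deg",k,"score %.2f"%min(best),"err to bar deg",(k-np.degrees(psi)+90)%180-90)
    return c
E
python3 - <<'E'
from plan import *
p,Rm=st();print("tip",(p+Rm.apply([0,0,.019])).round(4));look("t4")
go(p,Rm,*[tcp(tip(f,s),Rm) for f in(-37,-28.4) for s in(.018,.014)])
E
```

```text
t6.75 p [0.5225 0.0978 0.0619] F [-2.4 -0.4 -1.3] q [-0.383  0.356  1.97   0.713  1.029 -1.442] op -0.00
tip [0.5252 0.1082 0.0462]
slot world deg 31 score -0.95 err to bar deg -30.599999999999994
[0.526 0.099 0.062] -> [-2.  3.  1.]
[0.529 0.102 0.062] -> [-1.  7.  3.]
[0.531 0.101 0.062] -> [-3.  8.  3.]
[0.533 0.104 0.062] -> [-2. 11.  5.]
```

```bash
python3 - <<'E'
from plan import *
p,Rm=st()
go(p,Rm,*[tcp(tip(f,.0115),Rm) for f in(-52,-45,-38,-34,-31)])
E
```

```text
t6.80 p [0.5225 0.0978 0.0619] F [-2.4 -1.7 -2. ] q [-0.383  0.356  1.97   0.713  1.029 -1.443] op 0.00
[0.523 0.101 0.062] -> [2. 2. 2.]
[0.527 0.102 0.062] -> [1. 5. 3.]
[0.53  0.104 0.062] -> [-0.  8.  4.]
[0.532 0.105 0.062] -> [-1. 10.  5.]
[0.533 0.106 0.062] -> [-1. 12.  6.]
```

>>> play_rows(xyz=[[1,1,1],[1,2,2],[1,4,2],[1,5,3],[0,7,4],[0,8,4],[-1,9,5],[-1,10,5],[-1,10,5],[-1,10,5]], rot=[[0,0,0],[0,0,0],[0,0,0],[0,0,0],[0,0,0],[0,0,0],[0,0,0],[0,0,0],[0,0,0],[0,0,0]], grip=[0,0,0,0,0,0,0,0,0,0])

```text
time_s: 8.05
eef_pos: [0.5317, 0.1041, 0.062]
eef_rot: [-0.063, 0.439, 0.848, 0.289]
wrist_force: [-0.8, -5.0, 1.2]
opening: -0.004
grasp_force: 2.1
```

```bash
python3 - <<'E'
from plan import *
p,Rm=st();print("tip",(p+Rm.apply([0,0,.019])).round(4));look("t5")
go(p,Rm,*[tcp(tip(f,s),Rm) for f in(-28.4,) for s in(.0115,.01)])
E
```

```text
t8.05 p [0.5317 0.1041 0.062 ] F [-0.8 -5.   1.2] q [-0.363  0.369  1.95   0.717  1.025 -1.425] op -0.00
tip [0.5345 0.1145 0.0463]
slot world deg 54 score -0.94 err to bar deg -7.599999999999994
[0.534 0.106 0.062] -> [0. 3. 2.]
[0.535 0.108 0.062] -> [1. 4. 3.]
```

>>> play_rows(xyz=[[0,1,0.5],[0,1.5,1],[0.5,2,1.3],[0.5,2.5,1.6],[0.5,3,2],[0.5,3.5,2.2],[0.5,3.5,2.2],[0.5,3.5,2.2],[0.5,3.5,2.2],[0.5,3.5,2.2]], rot=[[0,0,0],[0,0,0],[0,0,0],[0,0,0],[0,0,0],[0,0,0],[0,0,0],[0,0,0],[0,0,0],[0,0,0]], grip=[0,0,0,0,0,0,0,0,0,0])

```text
time_s: 9.35
eef_pos: [0.5346, 0.1072, 0.0619]
eef_rot: [-0.063, 0.44, 0.848, 0.289]
wrist_force: [-0.3, -4.6, 1.2]
opening: 0.002
grasp_force: 2.3
```

```bash
python3 - <<'E'
from plan import *
p,Rm=st();print("tip",(p+Rm.apply([0,0,.019])).round(4));look("t6")
E
```

```text
t9.35 p [0.5346 0.1072 0.0619] F [-0.3 -4.6  1.2] q [-0.355  0.373  1.943  0.72   1.022 -1.418] op 0.00
tip [0.5373 0.1175 0.0462]
slot world deg 61 score -0.93 err to bar deg -0.5999999999999943
```

```bash
python3 - <<'E'
from plan import *
p,Rm=st();Rt=orl(-28.4,.6,61.6)
for t in (J(-205,0,120),J(-205,0,48),J(-140,0,48),J(-80,0,48)):
    q,c=ik(tcp(t,Rt),Rt,(-.6,.2,2.1,.6,1.1,-.4));a,b=clear(q);print("%.1e"%c,"%.3f %.3f"%(a[0],b[0]),q.round(2))
print((Rm.inv()*Rt).as_rotvec().round(3))
go(p,Rm,*[tcp(t,Rm) for t in((.525,.100,.046),(.515,.09,.11))],*[tcp(t,Rt) for t in((.48,.03,.12),J(-205,0,120))])
E
```

```text
t9.40 p [0.5346 0.1071 0.0618] F [ 0.7 -4.6  2.1] q [-0.355  0.373  1.944  0.72   1.022 -1.418] op 0.00
1.9e-30 0.140 0.140 [-0.84  0.    2.19  0.6   1.24 -0.63]
4.2e-31 0.173 0.181 [-0.84  0.18  2.2   0.64  1.08 -0.75]
5.0e-22 0.159 0.159 [-0.67  0.19  2.19  0.71  1.01 -0.65]
3.5e-22 0.122 0.124 [-0.52  0.21  2.17  0.77  0.94 -0.55]
[-0.125 -0.059  1.068]
[0.522 0.09  0.062] -> [ -5. -18. -11.]
[0.512 0.08  0.126] -> [ 17.  -2. -71.]
[0.475 0.021 0.136] -> [   1.  -53. -117.]
[ 0.416 -0.05   0.136] -> [ -13. -131. -164.]
```

>>> play_rows(xyz=[[-3,-10,-6],[-5,-18,-11],[4,-12,-35],[17,-2,-71],[9,-28,-94],[1,-53,-117],[-5,-85,-138],[-13,-131,-164],[-13,-131,-164],[-13,-131,-164]], rot=[[0,0,0],[0,0,0],[0,0,0],[0,0,0.1],[-0.03,-0.015,0.28],[-0.05,-0.024,0.45],[-0.075,-0.035,0.63],[-0.1,-0.047,0.82],[-0.125,-0.059,1.0],[-0.125,-0.059,1.068]], grip=[0,0,0,0,0,0,0,0,0,0])

```text
time_s: 10.65
eef_pos: [0.4146, -0.0504, 0.1353]
eef_rot: [-0.152, 0.822, 0.487, 0.253]
wrist_force: [0.1, -0.3, 0.2]
opening: 0.003
grasp_force: 0.0
```

```bash
python3 - <<'E'
from plan import *
p,Rm=st();Rt=orl(-28.4,.6,61.6);print("tip",(p+Rm.apply([0,0,.019])).round(4),(Rm.inv()*Rt).as_rotvec().round(3))
c=look("t7");cv2.imwrite("pics/t7c.png",cv2.resize(c["color"][170:300,210:390],(792,572))[:,:,::-1])
go(p,Rm,*[tcp(J(x,0,z),Rt) for x,z in((-205,48),(-195,48),(-190,48),(-180,48),(-170,48),(-160,48),(-80,48))])
# blue outline, hull of all blue
hsv=cv2.cvtColor(np.load("top0.npz")["color"],cv2.COLOR_RGB2HSV);b=cv2.inRange(hsv,(100,120,60),(125,255,255));b[:185]=0;b[295:]=0;b[:,:215]=0;b[:,362:]=0
Q=np.array([onz(c,*q,.008)[:2] for q in cv2.findNonZero(b)[:,0]]).astype(np.float32);print(cv2.minAreaRect(Q))
E
```

```text
t10.65 p [ 0.4146 -0.0504  0.1353] F [ 0.1 -0.3  0.2] q [-0.846  0.004  2.187  0.595  1.242 -0.625] op 0.00
tip [ 0.4197 -0.0409  0.1196] [ 0.    -0.    -0.006]
slot world deg 62 score -0.94 err to bar deg 0.4000000000000057
[ 0.416 -0.05   0.064] -> [-40.   1.  60.]
[ 0.421 -0.041  0.064] -> [-31.   1.  65.]
[ 0.423 -0.037  0.064] -> [-27.   1.  68.]
[ 0.428 -0.028  0.064] -> [-19.   1.  74.]
[ 0.432 -0.019  0.064] -> [-11.   1.  79.]
[ 0.437 -0.01   0.064] -> [-3.  1. 85.]
[0.475 0.06  0.064] -> [ 63.   0. 130.]
((0.4884875416755676, 0.08611465990543365), (0.2622947096824646, 0.07927115261554718), 61.45643997192383)
```

View pics/t7c.png

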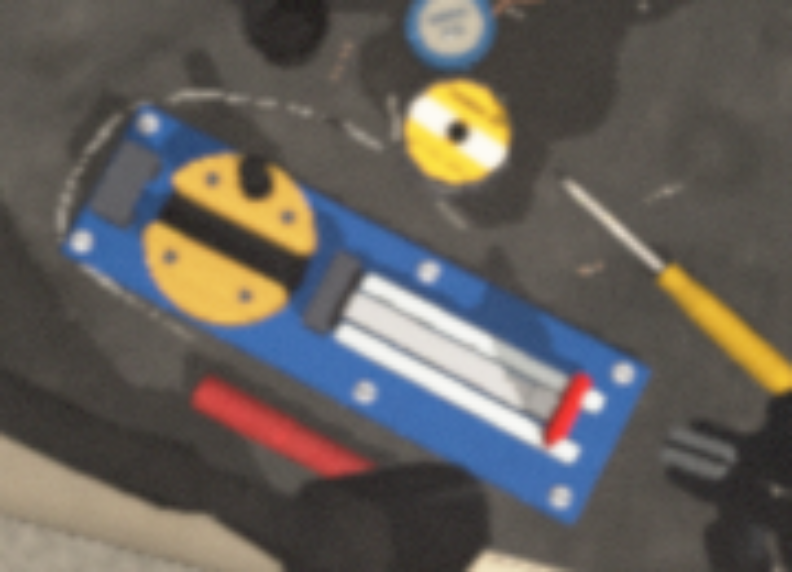

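>>> play_rows(xyz=[[-14,1,20],[-27,1,40],[-40,1,60],[-36,1,62],[-31,1,65],[-27,1,68],[-23,1,71],[-21,1,72],[-19,1,74],[-19,1,74]], rot=[[0,0,0],[0,0,0],[0,0,0],[0,0,0],[0,0,0],[0,0,0],[0,0,0],[0,0,0],[0,0,0],[0,0,0]], grip=[0,0,0,0,0,0,0,0,0,0])

```text
time_s: 11.95
eef_pos: [0.4288, -0.0272, 0.0636]
eef_rot: [-0.152, 0.82, 0.489, 0.253]
wrist_force: [0.3, -0.1, -0.6]
opening: 0.002
grasp_force: 0.0
```

```bash
cat >> plan.py <<'E'
def plate(c):
    hsv=cv2.cvtColor(c["color"],cv2.COLOR_RGB2HSV);m=cv2.inRange(hsv,(0,150,150),(8,255,255))|cv2.inRange(hsv,(172,150,150),(180,255,255))
    m[:200]=0;m[280:]=0;m[:,:282]=0;m[:,352:]=0
    q=cv2.findNonZero(m)
    if q is not None:
        w=np.array([onz(c,*x[0],.066)-O for x in q]);print("plate px",len(q),"jig x",np.percentile(w@JX,[5,50,95]).round(3),"y",np.median(w@JY).round(3))
def tj():
    p,Rm=st();t=p+Rm.apply([0,0,.019])-O;print("tip jig",(t@JX).round(4),(t@JY).round(4),t[2].round(4));return p,Rm
E
python3 - <<'E'
from plan import *
p,Rm=tj();c=look("t8");plate(c);c0=np.load("top0.npz");c0={k:c0[k] for k in c0};c0["k1"]=float(c0["k1"]);plate(c0)
go(p,Rm,*[tcp(J(x,0,48),Rm) for x in(-175,-165,-150,-130,-110,-95,-80)])
E
```

```text
t11.95 p [ 0.4288 -0.0272  0.0636] F [ 0.3 -0.1 -0.6] q [-0.774  0.187  2.198  0.673  1.055 -0.709] op 0.00
tip jig -0.1788 -0.0006 0.0479
slot world deg 62 score -0.94 err to bar deg 0.4000000000000057
plate px 102 jig x [-0.167 -0.131 -0.082] y 0.038
plate px 60 jig x [-0.168 -0.165 -0.162] y 0.002
[ 0.43  -0.024  0.064] -> [ 3. -1.  2.]
[ 0.435 -0.015  0.064] -> [11. -1.  8.]
[ 0.442 -0.002  0.064] -> [24. -1. 16.]
[0.451 0.016 0.064] -> [40. -1. 27.]
[0.461 0.034 0.064] -> [57. -0. 39.]
[0.468 0.047 0.064] -> [69. -0. 47.]
[0.475 0.06  0.064] -> [82. -0. 56.]
```

>>> play_rows(xyz=[[1.5,0,1],[3,0,2],[6,0,4],[9,0,6],[12,0,8],[16,0,11],[20,0,13.5],[24,0,16],[28,0,19],[28,0,19]], rot=[[0,0,0],[0,0,0],[0,0,0],[0,0,0],[0,0,0],[0,0,0],[0,0,0],[0,0,0],[0,0,0],[0,0,0]], grip=[0,0,0,0,0,0,0,0,0,0])

```text
time_s: 13.25
eef_pos: [0.4449, 0.0031, 0.0638]
eef_rot: [-0.152, 0.82, 0.49, 0.254]
wrist_force: [-0.0, 0.2, -0.0]
opening: -0.005
grasp_force: 0.0
```

```bash
python3 - <<'E'
from plan import *
p,Rm=tj();c=look("t9")
go(p,Rm,*[tcp(J(x,0,48),Rm) for x in(-130,-110,-95,-85,-80)])
E
```

```text
t13.25 p [0.4449 0.0031 0.0638] F [-0.   0.2 -0. ] q [-0.686  0.191  2.192  0.709  1.019 -0.653] op -0.01
tip jig -0.1445 -0.0004 0.0482
slot world deg 62 score -0.94 err to bar deg 0.4000000000000057
[0.451 0.016 0.064] -> [12. -0.  8.]
[0.461 0.034 0.064] -> [28. -0. 20.]
[0.468 0.047 0.064] -> [41. -0. 28.]
[0.473 0.056 0.064] -> [49. -0. 34.]
[0.475 0.06  0.064] -> [53. -0. 37.]
```

```bash
python3 - <<'E'
from plan import *
c=cam("top")
for n in("t7","t8","t9"):
    im=cv2.imread(f"pics/{n}.png");h=cv2.cvtColor(im,cv2.COLOR_BGR2HSV);m=(cv2.inRange(h,(0,120,80),(8,255,255))|cv2.inRange(h,(172,120,80),(180,255,255)))
    m[:190]=0;m[290:]=0;m[:,:225]=0;m[:,360:]=0
    w=np.array([onz(c,*x[0],.066)-O for x in cv2.findNonZero(m)]);x,y=w@JX,w@JY;k=abs(y)<.02
    print(n,k.sum(),np.percentile(x[k],[5,50,95]).round(4) if k.any() else "")
E
```

```text
t7 71 [-0.1683 -0.1644 -0.1611]
t8 66 [-0.1675 -0.1643 -0.1611]
t9 58 [-0.1374 -0.1343 -0.1316]
```

>>> play_rows(xyz=[[4,0,3],[9,0,6],[13,0,9],[18,0,12.5],[23,0,16],[28,0,19.5],[33,0,23],[37,0,25.5],[41,0,28],[43,0,29.5]], rot=[[0,0,0],[0,0,0],[0,0,0],[0,0,0],[0,0,0],[0,0,0],[0,0,0],[0,0,0],[0,0,0],[0,0,0]], grip=[0,0,0,0,0,0,0,0,0,0])

```text
time_s: 14.6
eef_pos: [0.4697, 0.0485, 0.0636]
eef_rot: [-0.152, 0.821, 0.489, 0.253]
wrist_force: [-1.0, -2.2, 0.2]
opening: 0.007
grasp_force: 1.0
```

```bash
cat >> plan.py <<'E'
def red(n,c):
    h=cv2.cvtColor(cv2.imread(f"pics/{n}.png"),cv2.COLOR_BGR2HSV);m=(cv2.inRange(h,(0,120,80),(8,255,255))|cv2.inRange(h,(172,120,80),(180,255,255)))
    m[:190]=0;m[290:]=0;m[:,:225]=0;m[:,360:]=0
    w=np.array([onz(c,*x[0],.066)-O for x in cv2.findNonZero(m)]);x,y=w@JX,w@JY;k=abs(y)<.02
    print(n,k.sum(),np.percentile(x[k],[5,50,95]).round(4) if k.any() else "")
E
python3 - <<'E'
from plan import *
p,Rm=tj();c=look("t10");red("t10",c)
go(p,Rm,*[tcp(J(x,0,48),Rm) for x in(-85,-80,-75,-73,-70)])
E
```

```text
t14.60 p [0.4697 0.0485 0.0636] F [-1.  -2.2  0.2] q [-0.55   0.209  2.17   0.759  0.958 -0.566] op 0.01
tip jig -0.0927 -0.0006 0.0479
slot world deg 62 score -0.98 err to bar deg 0.4000000000000057
t10 59 [-0.087  -0.0837 -0.0804]
[0.473 0.056 0.064] -> [ 6. -1.  4.]
[0.475 0.06  0.064] -> [11. -1.  7.]
[0.478 0.064 0.064] -> [15. -1. 10.]
[0.479 0.066 0.064] -> [16. -1. 11.]
[0.48  0.069 0.064] -> [19. -1. 13.]
```

>>> play_rows(xyz=[[2,0,1.3],[4,0,2.7],[6,0,4],[8,0,5.4],[10,0,6.8],[12,0,8.2],[14,0,9.6],[15,0,10.3],[16,0,11],[16,0,11]], rot=[[0,0,0],[0,0,0],[0,0,0],[0,0,0],[0,0,0],[0,0,0],[0,0,0],[0,0,0],[0,0,0],[0,0,0]], grip=[0,0,0,0,0,0,0,0,0,0])

```text
time_s: 15.9
eef_pos: [0.4789, 0.0654, 0.0636]
eef_rot: [-0.152, 0.821, 0.489, 0.253]
wrist_force: [-2.1, -3.1, -0.2]
opening: -0.0
grasp_force: 1.7
```

```bash
python3 - <<'E'
from plan import *
p,Rm=tj();c=look("t11");red("t11",c)
go(p,Rm,*[tcp(J(x,0,z),Rm) for x,z in((-72,48),(-100,48),(-110,60),(-150,110))])
E
```

```text
t15.90 p [0.4789 0.0654 0.0636] F [-2.1 -3.1 -0.2] q [-0.5    0.218  2.157  0.776  0.937 -0.533] op -0.00
tip jig -0.0736 -0.0006 0.0479
slot world deg 62 score -0.98 err to bar deg 0.4000000000000057
t11 74 [-0.0679 -0.0643 -0.0604]
[0.479 0.067 0.064] -> [ 1. -1.  1.]
[0.466 0.042 0.064] -> [-22.  -1. -15.]
[0.461 0.034 0.076] -> [-23.  -1. -31.]
[ 0.442 -0.002  0.126] -> [-28.  -1. -94.]
```

>>> play_rows(xyz=[[-4,0,-3],[-10,0,-7],[-16,0,-11],[-22,0,-15],[-23,0,-31],[-24,0,-47],[-26,0,-70],[-28,0,-94],[-28,0,-94],[-28,0,-94]], rot=[[0,0,0],[0,0,0],[0,0,0],[0,0,0],[0,0,0],[0,0,0],[0,0,0],[0,0,0],[0,0,0],[0,0,0]], grip=[0,0,0,0,0,0,0,0,0,0])

```text
time_s: 17.2
eef_pos: [0.4427, -0.0016, 0.1254]
eef_rot: [-0.151, 0.821, 0.489, 0.254]
wrist_force: [-0.3, -0.8, -0.3]
opening: 0.002
grasp_force: 0.0
```

```bash
python3 - <<'E'
from plan import *
p,Rm=tj();c=look("t12");red("t12",c)
cv2.imwrite("pics/t12c.png",cv2.resize(c["color"][170:300,210:390],(792,572))[:,:,::-1])
E
```

```text
t17.20 p [ 0.4427 -0.0016  0.1254] F [-0.3 -0.8 -0.3] q [-0.699  0.035  2.183  0.649  1.152 -0.544] op 0.00
tip jig -0.1497 -0.0007 0.1097
slot world deg 62 score -0.98 err to bar deg 0.4000000000000057
t12 87 [-0.0697 -0.0654 -0.0608]
```

View pics/t12c.png

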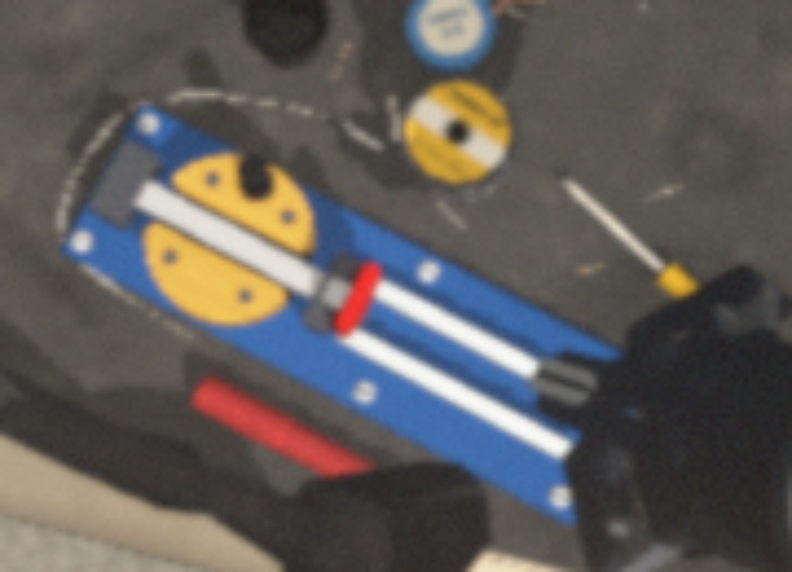

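The bar runs through the slot into the keeper, with the red plate at about (357,298) against the guide. The reel, loupe, marker and screwdriver are where they were, and nothing is touching. I'm handing it in.

```bash
python3 -c "
from bench import ctrl
print(ctrl.hand_in())"
```

```text
the job is handed in; nothing more can be done
None
```

I turned the disc until its slot was within about 1° of the bar, then pushed the bar about 99–100 mm into the keeper. The last picture shows the tools in place, and I handed the job in at about 17 s; no verdict was shown.

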